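# Call the cobbler and point out the repair

## Robot

A 6-joint arm with a two-finger parallel gripper is mounted at the origin on the work surface. World frame = base frame: x ahead of the robot, y to its left, z up, the work surface at z = 0. Lengths are in mm, angles in rad, forces in N, time in s.
With the tool pointing down it reaches from about 350 to 975 mm from the base axis. Payload 7.1 kg.
Tool frame: the origin (TCP) lies at the very end of the fingers, on their centre line; the grasp point (between the pads) lies 19 mm behind it (ctrl.pinch_z is the distance from the TCP to the grasp point, in mm); z points along the fingers, y is the direction in which the jaws open and shut (so a half turn about z gives the same grasp; the last joint's range is limited). The gripper opens to 88 mm and grips with 3 to 60 N. Pads are 20 mm wide; open, the fingers measure 115 mm over their backs; the gripper's body (75 mm by 178 mm) begins 61 mm behind the grasp point.
Start: joints at [1.259, 0.423, 1.63, -0, 1.089, -0.019], TCP at [180.365, 598.392, 222.675] pointing down, gripper open.
Joint ranges: [-3, 3], [-0.9, 2.11], [0.09, 2.58], [-1.31, 4.45], [0.11, 2.69], [-2.54, 2.54]. Speed limits (rad/s): [2.39, 2.39, 3.01, 3.14, 3.14, 3.14].

## Interface

Orientations are given as a rotation vector (axis times angle).
In Python, from workcell import ctrl gives the robot as it stands.
- The arm moves only by the shell command python3 -m inch 'ROWS' [OPENING]. ROWS is JSON, a list of rows, each an object with "xyz": the shift along the tool's x, y, z in cm, a list of three; "spin": the turn about the tool's z in degrees. A call has 1 to 20 rows; each row is the pose to reach, as a shift and turn from the pose measured when the call began, along the tool's axes at that moment; what a row does not reach only later rows make up. A row lasts 1/10 s, in which the tool goes at most 50 mm and 8.59 degrees, less where a joint would pass 70% of its speed; a pose out of reach is approached as far as the arm can. A call with a gripper value outside its range is refused whole. OPENING is the closure, from 0 (fully open) to 1 (shut), set as the call begins (- or left out, the last holds). The fingers move at their own pace and stop on an object; the grip force is fixed at half the most. Time passes only in rows, so rows that repeat a pose let the fingers close. It gives the time, the measured TCP pose, the force and the opening at its end, in the units of the state.
- ctrl.get_obs(): the state, without advancing time (a new reading comes with each control period).
- ctrl.get_image(name): name is "scene" or "top" or "wrist"; returns the picture (420x560x3 uint8, red, green, blue); there is no depth.
- ctrl.camera_info(name): a dict with "camera_matrix" (3x3 intrinsics, pixels), "k1" (the pictures are not rectified: a ray, as slopes to the right and down, at radius r is drawn at 1 + k1 r^2 times it, then the intrinsics apply), "R" (3x3) and "t" (3): a world point X has camera coordinates R X + t; the wrist camera has in their place "hand_eye" (4x4, takes a point from camera to tool coordinates, whose origin is the TCP and whose axes are the flange's). Camera axes: x right, y down, z forward; pixel columns grow to the right and rows downward; lengths in mm; the calibration is good to about 2 mm. A picture is of the moment at which its call begins: read the wrist's pose just before it. camera_info takes no time and is no camera call.
- ctrl.close_job(): hands the job in, once; it reports no verdict.
The state is a dict: "t": time; "qpos": joint angles; "qvel": joint speeds; "joint_torque": joint torques, N m; "ee_pos": TCP position; "orientation": TCP orientation; "ft_force": force on the tool from outside, world axes, zero at the start; "moment": the same for the moment, N m; "width": finger opening in mm.
Only numpy, scipy, OpenCV 4.12 (cv2) and the standard library are available. Lean on these libraries where they do the work, as an engineer would, in place of code of your own. Each camera call takes 0.05 s, during which the arm holds its last target. There are 200 camera calls.

## Task

Call the cobbler by pressing the counter bell, then show him the repair: point at the bare heel seat of the upturned shoe that has lost its heel, with the fingertips a couple of centimetres above its middle, and stay there for two seconds; then in the same way point at the largest of the three loose spare heels on the table and finish pointing at it. Only point: do not touch the shoes or the spare heels, do not bring the fingertips close over the other shoe's heel or the other two spare heels, and leave everything else where it lies.

Things in the scene. Friction and masses are not known exactly. Their poses are not given: they have to be found in the camera images.
- bell_top (a point): Top centre of the push knob of the steel counter bell, at rest 62 mm above the table. The bell is a dome 80 mm across and 48 mm high on a black foot, fixed to the table; the knob on top is a steel disc 22 mm across and 6 mm thick that goes straight down.
- bell_push (a joint): Push of the bell's knob: 0 is up, 0.005 (5 mm) is fully down. A spring brings it back; it needs about 0.6 N to start and 4 N to go fully down. The bell rings from 3 mm.
- shoe_bare_heel (a point): Centre of the bare heel seat, facing up, 101 mm above the table, of the brown shoe that has lost its heel: a pale flat patch 60 x 56 mm with small nails, level with the brown leather sole. The shoe sits upside down on a fixed iron foot, about 275 mm long and 92 mm wide, fixed; the point's x axis points to its toe (roughly away from the robot), z up.
- shoe_good_heel (a point): Centre of the upper face, 123 mm above the table, of the black heel block (66 x 62 x 22 mm) still on the other, otherwise equal shoe, also upside down on a fixed iron foot. x axis towards its toe, z up. The two shoes stand side by side, either one left.
- heel_large_top (a point): Centre of the top face of the large spare heel: a loose black rubber block, D-shaped from above, 66 x 62 mm and 22 mm thick, lying flat on the table. z up, x axis towards its straight edge.
- heel_medium_top (a point): Centre of the top face of the medium spare heel: the same shape and rubber, 50 x 46 mm, 18 mm thick, lying flat on the table.
- heel_small_top (a point): Centre of the top face of the small spare heel: the same shape and rubber, 36 x 32 mm, 14 mm thick, lying flat on the table.
- polish_tin: Loose flat aluminium polish tin, 72 mm across, 26 mm high, lying among the heels. Origin at the centre of its underside, z up.
- cream_bottle: Loose dark red shoe-cream bottle, 44 mm across, 135 mm high. Origin at the centre of its underside, z up.
- dye_bottle: Loose orange dye bottle, 48 mm across, 120 mm high. Origin at the centre of its underside, z up.
- hammer: Loose hammer lying on the table at the far right. Its x axis runs along it, towards the head.
- tack_cup: Loose open steel cup for tacks, 68 mm across, 55 mm high. Origin at the centre of its underside, z up.
- brush: Loose shoe brush, wooden back 150 x 50 mm, 42 mm high, bristles down. Origin at the centre of its underside, z up.
- awl: Loose long-handled tool like a screwdriver, lying on the table. Its x axis runs along it, towards the tip.
- insole_pack: Loose flat cardboard pack of insoles, 100 x 270 x 12 mm, lying on the table. Origin at the centre of its underside, z up.
Mind the look-alikes: they are no part of the job. What is shaped like the part that bears bell_top but green or turquoise is not meant.

How it is judged:
By the outcome, as a careful person would: the job done as asked, in the order asked, and still so for the second after the job is handed in, with the robot touching nothing.
It also fails if it takes over 54 s, if anything falls off the work surface, if the arm or the gripper's body presses on something with over 40 N, if the wrist force passes 120 N, or if a joint passes its speed limit or range.

## Working session

There is one attempt and no reset: what is moved stays moved. The work goes in short steps, Python scripts to look and compute and a shell command to move; the robot and the scene stay as the last step left them, time stands still between calls to the robot, and variables do not carry over. Pictures are saved under pics/ and viewed, about 8 in all and at most 12, crops included, and the job is handed in when it is done.

```bash
mkdir -p pics; ls
python3 - <<'E'
from workcell import ctrl
import cv2
for n in ("top","scene"):
    cv2.imwrite(f"pics/{n}0.png",ctrl.get_image(n)[:,:,::-1])
    c=ctrl.camera_info(n);print(n,{k:(v.tolist() if hasattr(v,'tolist') else v) for k,v in c.items()})
print(ctrl.get_obs())
E
```

```text
pics
top {'camera_matrix': [[436.99390152773674, 0.0, 271.3667938298594], [0.0, 436.99390152773674, 203.56801989868114], [0.0, 0.0, 1.0]], 'k1': -0.14380336635372343, 'R': [[0.017188183318428547, -0.9998513157721589, 0.0013830050232899445], [-0.9886333690364775, -0.01720193368996419, -0.14935914804560754], [0.14936073105671294, 0.0011999275013226977, -0.9887820448370791]], 't': [-76.13167546677829, 510.0193921733422, 1533.656028094376]}
scene {'camera_matrix': [[379.1684205282892, 0.0, 275.49510160393766], [0.0, 379.1684205282892, 209.69470434478583], [0.0, 0.0, 1.0]], 'k1': -0.03556863099470649, 'R': [[0.6901892957728744, 0.7235928900178965, -0.00721564384460313], [0.5388301699631385, -0.5205605880960905, -0.6623282585384288], [-0.48301219853958083, 0.4532438677319315, -0.7491790256176156]], 't': [-294.9718615365666, -231.91469641598275, 1410.6287223648415]}
{'t': 0.1, 'qpos': array([ 1.25900518e+00,  4.23755296e-01,  1.63062333e+00, -2.71767602e-05,
        1.08862309e+00, -1.89740638e-02]), 'qvel': array([ 0.00120885,  0.00033515, -0.00226517,  0.0009682 ,  0.00036968,
       -0.00016917]), 'joint_torque': array([-9.58719356e-04, -5.45615637e+01, -2.74323732e+01,  6.45391736e-02,
        1.87961245e-02, -1.84268579e-06]), 'ee_pos': array([180.21436826, 597.91254663, 221.98130843]), 'orientation': array([-4.58264427e-01, -3.10777815e+00,  2.18921909e-03]), 'ft_force': array([ 0.74627117, -0.45714568, -0.38885987]), 'moment': array([0.04933092, 0.07259558, 0.0185994 ]), 'width': 87.82829627208484}
```

View pics/top0.png

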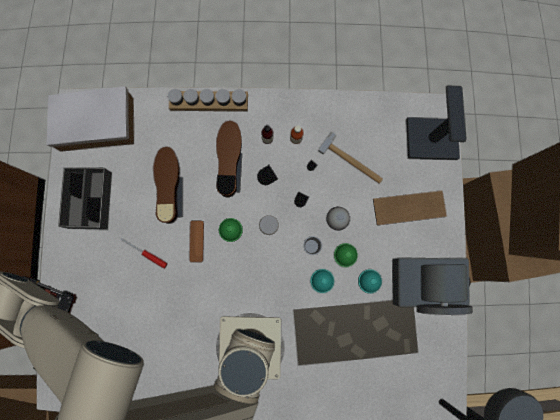

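View pics/scene0.png

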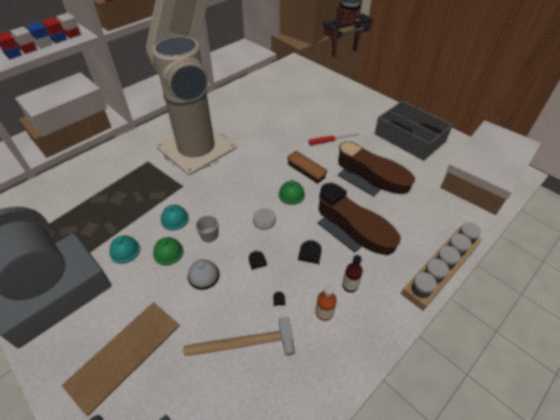

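The top view shows the grey bell at about (338,217), the bare heel seat at (166,213), the good heel at (227,185), and the large, medium and small heels at (267,175), (301,200) and (312,165). The scene view shows the same layout, with the bell knob at about (203,264).

```bash
cat > h.py <<'E'
import numpy as np, cv2
from workcell import ctrl
from scipy.spatial.transform import Rotation as Ro
def ext(n,obs=None):
    c=ctrl.camera_info(n)
    if n!="wrist": return c,np.array(c["R"]),np.array(c["t"])
    T=np.eye(4);T[:3,:3]=Ro.from_rotvec(obs["orientation"]).as_matrix();T[:3,3]=obs["ee_pos"]
    I=np.linalg.inv(T@np.array(c["hand_eye"]));return c,I[:3,:3],I[:3,3]
def cast(n,uv,z,obs=None):
    c,R,t=ext(n,obs);K=np.array(c["camera_matrix"])
    d=np.array([(uv[0]-K[0,2])/K[0,0],(uv[1]-K[1,2])/K[1,1]]);s=d.copy()
    for _ in range(20): s=d/(1+c["k1"]*(s@s))
    o=-R.T@t; v=R.T@np.array([*s,1]); return o+v*(z-o[2])/v[2]
def blob(mask,seed,r):
    m=np.zeros_like(mask);u,v=seed;m[v-r:v+r,u-r:u+r]=mask[v-r:v+r,u-r:u+r]
    n,l,s,c=cv2.connectedComponentsWithStats(m);i=1+np.argmax(s[1:,4]);return c[i],s[i].tolist(),(l==i)
def shift(obs,p):
    "tool-axis shift in cm to world point p (mm)"
    return Ro.from_rotvec(obs["orientation"]).as_matrix().T@(np.array(p)-obs["ee_pos"])/10
E
python3 - <<'E'
from h import *
im=cv2.imread("pics/top0.png");hsv=cv2.cvtColor(im,cv2.COLOR_BGR2HSV)
dark=(hsv[...,2]<60).astype(np.uint8)
for n,s,r,z in (("L",(267,175),14,22),("M",(301,200),11,18),("S",(312,165),8,14),("good",(227,185),15,123)):
    c,st,_=blob(dark,s,r);print(n,c,st,cast("top",c,z).round())
pale=((hsv[...,2]>130)&(hsv[...,1]>45)).astype(np.uint8)
c,st,_=blob(pale,(166,213),14);print("bare",c,st,cast("top",c,101).round())
print("bell top",cast("top",(338,212),62).round(),"scene",cast("scene",(203,264),62).round())
print(cast("scene",(312,248),22).round(),"bare scene",cast("scene",(350,151),101).round(),"good",cast("scene",(333,193),123).round())
print(shift(ctrl.get_obs(),[600,0,220]),Ro.from_rotvec(ctrl.get_obs()["orientation"]).as_matrix().round(2))
a=cv2.resize(im[150:240,140:260],None,fx=6,fy=6,interpolation=cv2.INTER_CUBIC)
b=cv2.resize(im[150:240,255:360],None,fx=6,fy=6,interpolation=cv2.INTER_CUBIC)
cv2.imwrite("pics/crop.png",cv2.resize(np.hstack([a,b]),None,fx=.59,fy=.59))
E
```

```text
L [266.26538462 175.68846154] [257, 165, 20, 20, 260] [617. -47.  22.]
M [300.5035461  199.46808511] [295, 192, 13, 15, 141] [ 531. -173.   18.]
S [310.90769231 165.47692308] [307, 161, 10, 10, 65] [ 660. -212.   14.]
good [227.78321678 183.77156177] [217, 170, 24, 27, 429] [565.  83. 123.]
bare [164.6965812  211.32051282] [157, 204, 16, 17, 234] [468. 302. 101.]
bell top [ 482. -304.   62.] scene [ 474. -308.   62.]
[620. -40.  22.] bare scene [478. 289. 101.] good [576.  86. 123.]
[-57.4499345  -45.12947773   0.26157637] [[-0.96  0.29 -0.  ]
 [ 0.29  0.96 -0.  ]
 [ 0.   -0.   -1.  ]]
```

View pics/crop.png

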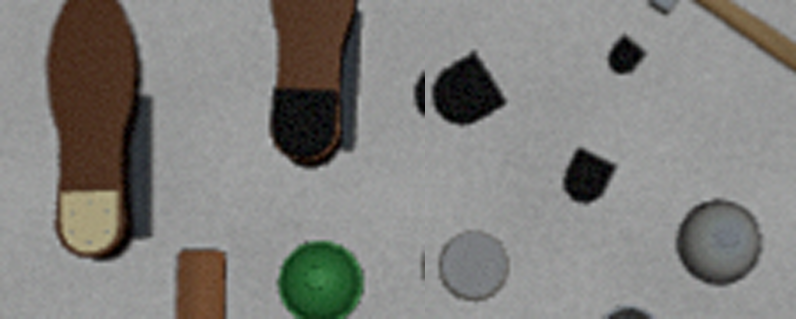

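```bash
A='{"xyz":[-29.7,-22.2,-5],"spin":0}'; python3 -m inch '[{"xyz":[-10,-7.4,-3],"spin":0},{"xyz":[-20,-15,-5],"spin":0},{"xyz":[-29.7,-22.2,-5],"spin":0},{"xyz":[-29.7,-22.2,-5],"spin":0},{"xyz":[-29.7,-22.2,-5],"spin":0},{"xyz":[-29.7,-22.2,-5],"spin":0},{"xyz":[-29.7,-22.2,-5],"spin":0},{"xyz":[-29.7,-22.2,-5],"spin":0},{"xyz":[-29.7,-22.2,-5],"spin":0},{"xyz":[-51,-52,-5],"spin":0},{"xyz":[-51,-52,-5],"spin":0},{"xyz":[-51,-52,-5],"spin":0},{"xyz":[-51,-52,-5],"spin":0},{"xyz":[-51,-52,-5],"spin":0},{"xyz":[-51,-52,-5],"spin":0},{"xyz":[-51,-52,-5],"spin":0},{"xyz":[-51,-52,-5],"spin":0},{"xyz":[-51,-52,-5],"spin":0},{"xyz":[-51,-52,-5],"spin":0},{"xyz":[-51,-52,-5],"spin":0}]' 1
python3 - <<'E'
from h import *
o=ctrl.get_obs();p=cast("top",(340.6,216.4),62);print("bell",p.round(),"bare",cast("top",(165.4,211.9),101).round())
print(o["ee_pos"],shift(o,[p[0],p[1],200]))
E
```

```text
t: 2.1
ee_pos: [517.9, -45.3, 272.5]
orientation: [-0.455, -3.107, 0.001]
ft_force: [-0.4, -0.9, -0.3]
width: 0.4
bell [ 466. -313.   62.] bare [466. 300. 101.]
[517.87776688 -45.26335398 272.47031977] [ -2.72549519 -27.15126037   7.27404699]
```

```bash
python3 -m inch '[{"xyz":[-1,-5,0],"spin":0},{"xyz":[-1,-10,0],"spin":0},{"xyz":[-1.5,-15,2],"spin":0},{"xyz":[-2,-20,5],"spin":0},{"xyz":[-2.7,-25,7],"spin":0},{"xyz":[-2.7,-27.1,7.3],"spin":0},{"xyz":[-2.7,-27.1,7.3],"spin":0},{"xyz":[-2.7,-27.1,7.3],"spin":0}]'
python3 - <<'E'
from h import *
import json
o=ctrl.get_obs();im=ctrl.get_image("wrist")
cv2.imwrite("pics/w1.png",im[:,:,::-1])
json.dump({k:v.tolist() for k,v in o.items() if k in("ee_pos","orientation")},open("o1.json","w"))
c,R,t=ext("wrist",o)
print(cv2.projectPoints(np.array([[466.,-313,62]]),cv2.Rodrigues(R)[0],t,np.array(c["camera_matrix"]),np.array([c["k1"],0,0,0]))[0],o["ee_pos"])
E
```

```text
t: 2.9
ee_pos: [466.0, -311.6, 199.5]
orientation: [-0.455, -3.107, 0.0]
ft_force: [-0.6, -0.5, 0.0]
width: 0.8
[[[279.77153642 199.20935016]]] [ 466.03047799 -311.58997818  199.53623415]
```

View pics/w1.png

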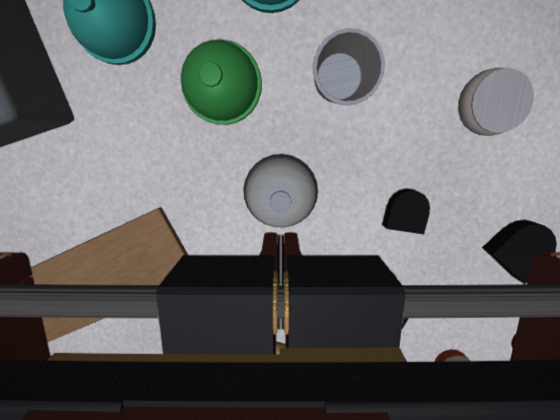

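The knob is at pixel (281,201), against a prediction of (280,199), so the bell position is good. Next I press it.

```bash
python3 -m inch '[{"xyz":[0,-0.1,4],"spin":0},{"xyz":[0,-0.1,8],"spin":0},{"xyz":[0,-0.1,11],"spin":0},{"xyz":[0,-0.1,12.5],"spin":0},{"xyz":[0,-0.1,13.3],"spin":0},{"xyz":[0,-0.1,13.7],"spin":0},{"xyz":[0,-0.1,14],"spin":0},{"xyz":[0,-0.1,14.2],"spin":0},{"xyz":[0,-0.1,14.2],"spin":0},{"xyz":[0,-0.1,14.2],"spin":0},{"xyz":[0,-0.1,14.2],"spin":0}]'
```

```text
t: 4.05
ee_pos: [466.6, -312.6, 58.6]
orientation: [0.454, 3.108, -0.002]
ft_force: [1.6, 1.1, 2.8]
width: 0.4
```

```bash
python3 -m inch '[{"xyz":[0,0,0.12],"spin":0},{"xyz":[0,0,0.12],"spin":0},{"xyz":[0,0,0.12],"spin":0}]'
python3 -m inch '[{"xyz":[0,0,-3],"spin":0},{"xyz":[0,0,-8],"spin":0},{"xyz":[0,0,-13],"spin":0},{"xyz":[0,0,-18],"spin":0},{"xyz":[0,0,-21],"spin":0},{"xyz":[0,0,-21],"spin":0}]'
python3 - <<'E'
from h import *
o=ctrl.get_obs();print(shift(o,[520,-50,270]),shift(o,[420,120,270]),shift(o,[430,285,230]))
E
```

```text
t: 4.35
ee_pos: [466.6, -312.6, 57.5]
orientation: [0.454, 3.108, -0.002]
ft_force: [0.3, 2.6, 4.6]
width: 0.4
t: 4.95
ee_pos: [468.2, -314.1, 272.2]
orientation: [0.453, 3.101, -0.008]
ft_force: [-0.3, -0.0, -0.2]
width: 0.5
[ 2.60234832 26.78432746  0.08076892] [17.05074261 40.20863569 -0.09769881] [20.85068903 56.32067341  3.80264065]
```

The bell was pressed about 4.5 mm with 4.6 N. Now to the bare heel seat.

```bash
python3 -m inch '[{"xyz":[1,5,0],"spin":0},{"xyz":[1,10,0],"spin":0},{"xyz":[2,15,0],"spin":0},{"xyz":[2.5,20,0],"spin":0},{"xyz":[2.6,25,0],"spin":0},{"xyz":[7,29,0],"spin":0},{"xyz":[12,34,0],"spin":0},{"xyz":[16,38,0],"spin":0},{"xyz":[17,40,0],"spin":0},{"xyz":[17,40,0],"spin":0},{"xyz":[18,44,0],"spin":0},{"xyz":[19,48,0],"spin":0},{"xyz":[20,52,2],"spin":0},{"xyz":[20.8,56.3,3.8],"spin":0},{"xyz":[20.8,56.3,3.8],"spin":0},{"xyz":[20.8,56.3,3.8],"spin":0},{"xyz":[20.8,56.3,3.8],"spin":0},{"xyz":[20.8,56.3,3.8],"spin":0}]'
python3 - <<'E'
from h import *
o=ctrl.get_obs();print(o["ee_pos"],shift(o,[466,300,200]))
E
```

```text
t: 6.75
ee_pos: [430.7, 283.4, 230.3]
orientation: [0.456, 3.1, -0.009]
ft_force: [0.3, -1.6, -0.1]
width: 0.0
[430.70704911 283.40017457 230.28341272] [-2.87555854  2.61837371  3.04263026]
```

```bash
python3 -m inch '[{"xyz":[-1.5,1.4,1.5],"spin":0},{"xyz":[-2.9,2.6,3],"spin":0},{"xyz":[-2.9,2.6,3],"spin":0},{"xyz":[-2.9,2.6,3],"spin":0}]'
python3 - <<'E'
from h import *
o=ctrl.get_obs();im=ctrl.get_image("wrist")[:,:,::-1].copy()
cv2.imwrite("pics/w2.png",im);hsv=cv2.cvtColor(im,cv2.COLOR_BGR2HSV)
pale=((hsv[...,2]>120)&(hsv[...,1]>45)&(hsv[...,0]>18)&(hsv[...,0]<35)).astype(np.uint8)
n,l,s,c=cv2.connectedComponentsWithStats(pale);i=1+np.argmax(s[1:,4])
print(s[i],c[i],cast("wrist",c[i],101,o),o["ee_pos"])
x,y,w,h=s[i][:4]
for q in ((x,y+h/2),(x+w,y+h/2),(x+w/2,y),(x+w/2,y+h)): print(cast("wrist",q,101,o).round(1))
E
```

```text
t: 7.15
ee_pos: [466.0, 298.7, 200.7]
orientation: [0.458, 3.1, -0.009]
ft_force: [-0.3, -0.9, 0.9]
width: 0.4
[283 179  41  58 719] [307.93463143 217.74269819] [482.30699108 318.12160394 101.        ] [466.02390161 298.74301275 200.68765013]
[467.4 299.5 101. ]
[477.8 334.  101. ]
[447.9 323.8 101. ]
[498.6 309.5 101. ]
```

View pics/w2.png

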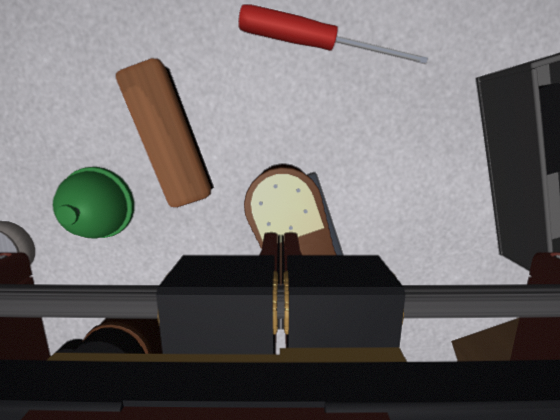

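The pale seat spans roughly (252–326, 173–250) px. Its straight edge runs from about (262,250) to (326,229), so the centre is near (285,208).

Run:
```python
from h import *
o=ctrl.get_obs()
for q in ((285,208),(294,239),(275,174),(252,205),(326,229),(262,250)): print(q,cast("wrist",q,101,o).round(1))
p=cast("wrist",(285,208),101,o);print(shift(o,[p[0],p[1],121]),shift(o,[466,300,121]))
```

```text
(285, 208) [467.9 301.4 101. ]
(294, 239) [498.  300.9 101. ]
(275, 174) [436.6 301.8 101. ]
(252, 205) [456.9 274.4 101. ]
(326, 229) [497.1 331.  101. ]
(262, 250) [499.8 270.  101. ]
[-0.05093614  0.33012311  7.99944195] [0.090579   0.14284304 7.99902707]
```

```bash
python3 -m inch '[{"xyz":[0,0.2,3],"spin":0},{"xyz":[0,0.2,5.5],"spin":0},{"xyz":[0,0.2,7],"spin":0},{"xyz":[0,0.2,7.7],"spin":0},{"xyz":[0,0.2,7.9],"spin":0},{"xyz":[0,0.2,7.9],"spin":0},{"xyz":[0,0.2,7.9],"spin":0},{"xyz":[0,0.2,7.9],"spin":0}]'
python3 -m inch '[{"xyz":[0,0,0],"spin":0},{"xyz":[0,0,0],"spin":0},{"xyz":[0,0,0],"spin":0},{"xyz":[0,0,0],"spin":0},{"xyz":[0,0,0],"spin":0},{"xyz":[0,0,0],"spin":0},{"xyz":[0,0,0],"spin":0},{"xyz":[0,0,0],"spin":0},{"xyz":[0,0,0],"spin":0},{"xyz":[0,0,0],"spin":0},{"xyz":[0,0,0],"spin":0},{"xyz":[0,0,0],"spin":0},{"xyz":[0,0,0],"spin":0},{"xyz":[0,0,0],"spin":0},{"xyz":[0,0,0],"spin":0},{"xyz":[0,0,0],"spin":0},{"xyz":[0,0,0],"spin":0},{"xyz":[0,0,0],"spin":0},{"xyz":[0,0,0],"spin":0},{"xyz":[0,0,0],"spin":0}]'
python3 -m inch '[{"xyz":[0,0,0],"spin":0},{"xyz":[0,0,0],"spin":0},{"xyz":[0,0,0],"spin":0},{"xyz":[0,0,0],"spin":0},{"xyz":[0,0,0],"spin":0},{"xyz":[0,0,0],"spin":0},{"xyz":[0,0,0],"spin":0},{"xyz":[0,0,0],"spin":0},{"xyz":[0,0,0],"spin":0},{"xyz":[0,0,0],"spin":0}]'
python3 - <<'E'
from h import *
o=ctrl.get_obs()
for p in ([450,290,270],[430,110,270],[520,-50,270],[617,-47,200]): print(shift(o,p))
E
```

```text
t: 8.0
ee_pos: [467.5, 300.6, 122.9]
orientation: [0.457, 3.099, -0.007]
ft_force: [0.3, -0.7, -0.1]
width: 0.6
t: 10.0
ee_pos: [467.5, 300.6, 122.9]
orientation: [0.457, 3.099, -0.007]
ft_force: [0.1, 0.6, 0.4]
width: 0.1
t: 11.0
ee_pos: [467.5, 300.6, 122.9]
orientation: [0.457, 3.099, -0.007]
ft_force: [-0.1, -0.2, -0.5]
width: 0.4
[  1.22362514  -1.56329857 -14.71999417]
[ -2.05819588 -19.37401348 -14.63007562]
[-15.29370382 -32.09378168 -14.46029124]
[-24.42575111 -28.98294339  -7.38156272]
```

Held for 3 s, 22 mm above the seat. Now to the large heel.

```bash
python3 -m inch '[{"xyz":[0,0,-4],"spin":0},{"xyz":[0,0,-9],"spin":0},{"xyz":[0.5,-0.5,-13],"spin":0},{"xyz":[1,-1.5,-14.7],"spin":0},{"xyz":[0.5,-6,-14.7],"spin":0},{"xyz":[0,-11,-14.7],"spin":0},{"xyz":[-1,-15,-14.7],"spin":0},{"xyz":[-2,-19.4,-14.7],"spin":0},{"xyz":[-2,-19.4,-14.7],"spin":0},{"xyz":[-6,-23,-14.7],"spin":0},{"xyz":[-9.5,-26.5,-14.7],"spin":0},{"xyz":[-13,-30,-14.7],"spin":0},{"xyz":[-15.3,-32,-14.5],"spin":0},{"xyz":[-15.3,-32,-14.5],"spin":0},{"xyz":[-19,-31,-12],"spin":0},{"xyz":[-22,-30,-9],"spin":0},{"xyz":[-24.4,-29,-7.4],"spin":0},{"xyz":[-24.4,-29,-7.4],"spin":0},{"xyz":[-24.4,-29,-7.4],"spin":0},{"xyz":[-24.4,-29,-7.4],"spin":0}]'
python3 - <<'E'
from h import *
o=ctrl.get_obs();im=ctrl.get_image("wrist")[:,:,::-1].copy()
cv2.imwrite("pics/w3.png",im)
c,R,t=ext("wrist",o)
print(cv2.projectPoints(np.array([[617.,-47,22]]),cv2.Rodrigues(R)[0],t,np.array(c["camera_matrix"]),np.array([c["k1"],0,0,0]))[0],o["ee_pos"])
print("cream",cast("top",(267,127),135).round(),"dye",cast("top",(297,127),120).round())
E
```

```text
t: 13.0
ee_pos: [616.0, -46.3, 201.0]
orientation: [0.456, 3.099, -0.007]
ft_force: [-0.8, -0.6, 0.0]
width: 0.5
[[[281.20338114 190.33603395]]] [616.00008114 -46.33685251 200.98344754]
cream [766. -48. 135.] dye [ 773. -153.  120.]
```

View pics/w3.png

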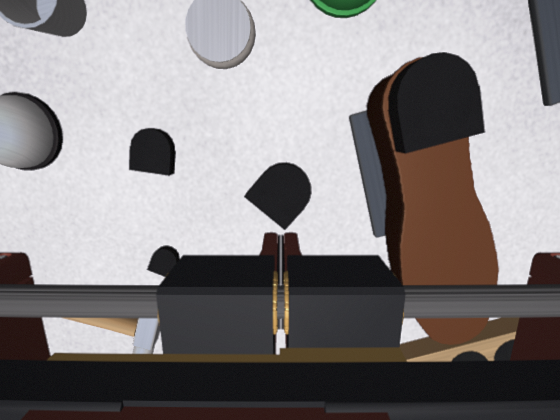

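The large heel's centre is at about (281,193) px, against a prediction of (281,190). The bottles are well clear, so I descend.

```bash
python3 -m inch '[{"xyz":[-0.2,0,4],"spin":0},{"xyz":[-0.2,0,8],"spin":0},{"xyz":[-0.2,0,11.5],"spin":0},{"xyz":[-0.2,0,13.5],"spin":0},{"xyz":[-0.2,0,14.8],"spin":0},{"xyz":[-0.2,0,15.4],"spin":0},{"xyz":[-0.2,0,15.6],"spin":0},{"xyz":[-0.2,0,15.6],"spin":0},{"xyz":[-0.2,0,15.6],"spin":0},{"xyz":[-0.2,0,15.6],"spin":0}]'
python3 -m inch '[{"xyz":[0,0,0],"spin":0},{"xyz":[0,0,0],"spin":0},{"xyz":[0,0,0],"spin":0},{"xyz":[0,0,0],"spin":0},{"xyz":[0,0,0],"spin":0},{"xyz":[0,0,0],"spin":0},{"xyz":[0,0,0],"spin":0},{"xyz":[0,0,0],"spin":0},{"xyz":[0,0,0],"spin":0},{"xyz":[0,0,0],"spin":0},{"xyz":[0,0,0],"spin":0},{"xyz":[0,0,0],"spin":0},{"xyz":[0,0,0],"spin":0},{"xyz":[0,0,0],"spin":0},{"xyz":[0,0,0],"spin":0},{"xyz":[0,0,0],"spin":0},{"xyz":[0,0,0],"spin":0},{"xyz":[0,0,0],"spin":0},{"xyz":[0,0,0],"spin":0},{"xyz":[0,0,0],"spin":0}]'
python3 - <<'E'
from h import *
o=ctrl.get_obs();a=ctrl.get_image("scene")[:,:,::-1];b=ctrl.get_image("wrist")[:,:,::-1]
cv2.imwrite("pics/end.png",cv2.resize(np.hstack([a,b]),(800,300),interpolation=cv2.INTER_AREA))
print(cast("wrist",(281.5,193),22,o) if 0 else "",o["ee_pos"],o["ft_force"])
E
```

```text
t: 14.05
ee_pos: [620.1, -48.1, 46.3]
orientation: [0.456, 3.097, -0.007]
ft_force: [-0.3, 0.3, 0.9]
width: 0.5
t: 16.05
ee_pos: [620.1, -48.1, 46.3]
orientation: [0.456, 3.097, -0.007]
ft_force: [-0.2, -0.9, -0.1]
width: 0.5
 [620.13556285 -48.12775005  46.34461503] [-0.19494375 -0.88948796 -0.07013389]
```

View pics/end.png

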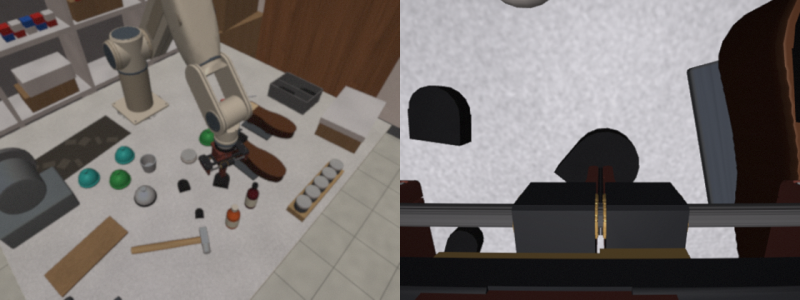

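The fingertips are over the large heel, 24 mm up, and nothing looks disturbed. I make a small trim, hold, and hand in.

```bash
python3 -m inch '[{"xyz":[0.2,0,0.2],"spin":0},{"xyz":[0.2,0,0.2],"spin":0},{"xyz":[0.2,0,0.2],"spin":0},{"xyz":[0.2,0,0.2],"spin":0},{"xyz":[0.2,0,0.2],"spin":0},{"xyz":[0.2,0,0.2],"spin":0},{"xyz":[0.2,0,0.2],"spin":0},{"xyz":[0.2,0,0.2],"spin":0},{"xyz":[0.2,0,0.2],"spin":0},{"xyz":[0.2,0,0.2],"spin":0},{"xyz":[0.2,0,0.2],"spin":0},{"xyz":[0.2,0,0.2],"spin":0},{"xyz":[0.2,0,0.2],"spin":0},{"xyz":[0.2,0,0.2],"spin":0},{"xyz":[0.2,0,0.2],"spin":0},{"xyz":[0.2,0,0.2],"spin":0},{"xyz":[0.2,0,0.2],"spin":0},{"xyz":[0.2,0,0.2],"spin":0},{"xyz":[0.2,0,0.2],"spin":0},{"xyz":[0.2,0,0.2],"spin":0}]' && python3 -m inch '[{"xyz":[0,0,0],"spin":0},{"xyz":[0,0,0],"spin":0},{"xyz":[0,0,0],"spin":0}]' && python3 -c "
from workcell import ctrl
print(ctrl.close_job())"
```

```text
t: 18.15
ee_pos: [618.2, -47.6, 44.3]
orientation: [0.456, 3.097, -0.007]
ft_force: [0.4, 0.2, 0.0]
width: 0.2
t: 18.45
ee_pos: [618.2, -47.5, 44.3]
orientation: [0.456, 3.097, -0.007]
ft_force: [-0.2, -0.3, -0.7]
width: 0.2
the job is handed in; nothing more can be done
None
```

The job is done and handed in at about 18.5 s.

- **Bell:** I pressed the steel bell's knob about 4.5 mm down with about 4.6 N; it rings from 3 mm. I judged this from position and force, as there is no direct reading of the ring.
- **Bare heel seat:** I pointed at its middle from 22 mm above and held still for 3 s.
- **Large spare heel:** I finished pointing at it from 22 mm above, within about 2 mm of its measured centre.

The last checks showed the tool position steady and the contact force at noise level (under 1 N). In the last pictures, taken just before a final 2 mm trim, the fingertips were over the large heel and everything in view looked undisturbed. No check failed. My first eyeballed position for the bare heel in the scene view was about 15 mm off, and the close wrist view confirmed the top-camera position instead.

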